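Load a stone on the drill stand and hold its guide arm at 70 mm

TASK

Pick up the backplate that has the stone block cemented on it and lower it gently over the two dowels of the drill stand until it lies flush on the base, then let go of it. Then push in the lock button of the drill-guide arm, draw the arm out by its grip post to the 70 mm line of its scale, and finish while still gripping the post and holding the arm at that line against its return spring, ready for the hole to be drilled. Leave everything else on the bench where it is.

Things in the scene. Friction and masses are not known exactly. Their poses are not given: they have to be found in the camera images.
- backplate: The work: aluminium plate 90 (x) x 130 (y) x 10 mm, about 0.45 kg, flat on the bench to the robot's right. Two 9.5 mm through-holes at x 0, y +52 and -52 mm. A greenish-grey stone block 36 (x) x 60 (y) x 28 mm is cemented on its middle (top 38 mm above the plate's underside); grip it across the 36 mm. Origin: centre of the underside, z up. It fits the dowels either way round.
- drill_stand: Small bench drill stand, fixed: grey cast base, x -75 to 75, y -150 to 235 mm, top 22 mm above the bench, wider at the rear for the column (20 mm thick at x 138, y -80 mm, 257 mm high; head and drill turned away to the back). Origin on the bench; y along the guide arm, x away from the robot. Arm sleeve: 34 mm square grey box on a bracket, y 95 (mouth, 40 mm collar) to 232 mm, top at 102 mm.
- seat (a point): Point on the base's top face midway between the two dowels (stand frame 0, -70, 22 mm). When the plate is home its origin is here, and its long axis is along the stand's y.
- dowel_left (a point): Tip of the dowel at the +y side (stand frame 0, -18, 40 mm). Dowels: 8 mm diameter, 18 mm high above the base, last 5 mm tapered to 4.4 mm.
- dowel_right (a point): Tip of the other dowel (stand frame 0, -122, 40 mm).
- lock_button (a joint): How far the lock button is pushed in, m: 0 out (arm locked in its parked position), 0.006 fully in. Over 0.0045 the arm is free. It takes about 2.5 N and stays in where it is pushed.
- lock_top (a point): Centre of the top of the lock button: a 20 mm round steel button on top of the sleeve (stand frame 0, 145, 112 mm), pressed straight down 6 mm; at its end it stands 1 mm above its bezel.
- guide_arm (a joint): How far the guide arm is drawn out of its sleeve, m: 0 parked, 0.1 at its stop; the number of the scale line at the sleeve's mouth (0.070 = 70 mm line). It slides towards the stand's -y. A return spring pulls it back home: 3 N parked, 6 N at 70 mm.
- grip_post (a point): Upright round ribbed steel post on top of the guide arm, 14 mm diameter, 36 mm high (20 mm foot, 4 mm high). Origin: centre of its underside on the arm's top face, 92 mm above the bench, at y 50 mm of the stand with the arm parked, 45 mm in front of the sleeve's mouth. It moves with the arm; axes as the stand's.
- guide_bush (a point): Underside centre of the drill bush, a 22 mm round, 27 mm high sleeve at the arm's free end, 30 mm beyond the post; 66 mm above the bench, 6 mm over the stone of a seated plate. The arm: steel bar 20 mm wide, 14 mm high (78 to 92 mm above the bench), dark scale lines across its top every 10 mm, long ones at 0, 50, 100. The line level with the sleeve's mouth is the reading.
- chuck_key: Bystander: small T-shaped steel chuck key, 60 mm, lying on the stand's base behind the guide arm.
- bur_block: Bystander: wooden block 45 x 130 x 30 mm with upright burs, to about 60 mm high.
- loupe: Bystander: black folding loupe, 34 mm across, 26 mm high, between the robot and the stand.
- glass_jar: Bystander: clear jar with white cap, 68 mm across, 75 mm high.
- spare_plate: Bystander: smaller bare holed aluminium plate 60 x 95 x 8 mm, no stone on it.
- brass_stamp: Bystander: turned brass hand stamp, 26 mm across, 54 mm high, standing.

How it is judged:
On the way, in this order (a step that is already met when the one before it is completed fails the run):
1. the backplate lies flush on the base over both dowels and is let go, the lock not yet pressed (horizontal distance between backplate and seat below 0.003 m and z of backplate in the frame of seat between -0.002 and 0.002 m and angle between backplate's own z axis and vertical below 0.03 rad and angle between the y axis of backplate and the y axis of drill_stand, either way round below 0.05 rad and contact force between the fingers and backplate below 0.3 N and value of joint lock_button below 0.0035 m), for 0.2 s.
2. the lock button is pushed in while the arm is still parked (value of joint lock_button above 0.0045 m and value of joint guide_arm below 0.01 m), for 0.1 s.
At the end, for the whole second after the job is handed in: Arm still at 70 mm (within 3 mm), held by the fingers on the grip post (over 3 N), lock button in (over 4.5 mm); backplate untouched and flush over both dowels (origin within 3 mm sideways and 2 mm in height of the seat, tilt under 0.03 rad, long axis along the stand's y within 0.05 rad) (value of joint guide_arm between 0.067 and 0.073 m and velocity of joint guide_arm between -0.01 and 0.01 m/s and contact force between the fingers and grip_post_rod above 3 N and value of joint lock_button above 0.0045 m and horizontal distance between backplate and seat below 0.003 m and z of backplate in the frame of seat between -0.002 and 0.002 m and angle between backplate's own z axis and vertical below 0.03 rad and angle between the y axis of backplate and the y axis of drill_stand, either way round below 0.05 rad and contact force between the fingers and backplate below 0.3 N); the arm keeps its last pose, push and grip.
It fails at once if the backplate is dropped: it falls faster than 0.35 m/s outside the fingers (linear speed of backplate above 0.35 m/s and contact force between the fingers and backplate below 0.2 N).
It fails at once if a bystander is shifted by more than 30 mm (distance of any of chuck_key, bur_block, loupe, glass_jar, spare_plate, brass_stamp from where it was at the start of the episode above 0.03 m).
It also fails if it takes over 64 s, if anything falls off the work surface, if the arm or the gripper's body presses on something with over 40 N, if the wrist force passes 120 N, or if a joint passes its speed limit or range.

ROBOT

A 6-joint arm with a two-finger parallel gripper is mounted at the origin on the work surface. World frame = base frame: x ahead of the robot, y to its left, z up, the work surface at z = 0. Lengths are in m, angles in rad, forces in N, time in s.
With the tool pointing down it reaches from about 0.225 to 0.875 m from the base axis. Payload 3.4 kg.
Tool frame: the origin (TCP) lies between the finger pads; the fingertips stand 11 mm ahead of it and the grasp point (between the pads) lies 8 mm behind it; z points along the fingers, y is the line along which they close (so a half turn about z gives the same grasp; the last joint's range is limited). The gripper opens to 85 mm and grips with 20 to 120 N. Pads are 22 mm wide; open, the fingers measure 114 mm over their backs; the gripper's body (76 mm by 85 mm) begins 54 mm behind the grasp point. The pads swing forward as they close: fully open they stand 13 mm farther back than shut.
Start: joints at [1.029, 0.276, 1.505, -0, 1.361, -0.121], TCP at [0.235, 0.525, 0.242] pointing down, gripper open.
Joint ranges: [-2.89, 2.89], [-0.75, 2.08], [0.22, 2.7], [-1.18, 4.32], [0.11, 2.71], [-2.7, 2.7]. Speed limits (rad/s): [2.57, 2.57, 3.14, 3.14, 3.14, 3.14].

INTERFACE

Orientations are given as a unit quaternion [w, x, y, z].
In Python, from rig import manip, imaging gives the robot as it stands. The module is installed in compiled form; this text tells all that it offers.
- The arm moves only by the tool jog_arm, never from a script. Its argument "deltas" is one flat list of numbers, 7 for each row, row after row: the turn, a rotation vector about the world's x, y, z in degrees, then the shift along the world's x, y, z in mm, then the opening, from 0 (shut) to 1 (fully open). In form: [ax, ay, az, tx, ty, tz, gripper, ax, ay, az, tx, ty, tz, gripper, ...]. A call has 1 to 20 rows; each row is the pose to reach, as a shift and turn from the pose commanded when the call began; what a row does not reach only later rows make up. A row lasts 1/10 s, in which the tool goes at most 50 mm and 8.59 degrees, less where a joint would pass 70% of its speed; a pose out of reach is approached as far as the arm can. A call with a gripper value outside its range is refused whole. The fingers move at their own pace and stop on an object; "grip_force" is the grip in N (left out, the last holds). Time passes only in rows, so rows that repeat a pose let the fingers close. It gives the time, the measured TCP pose, the force, the opening and the grip force at its end, in the units of the state.
- manip.get_state(): the state, without advancing time (a new reading comes with each control period).
- imaging.get_image(name): name is "scene" or "top"; returns the picture (400x640x3 uint8, blue, green, red); there is no depth.
- imaging.calibration(name): a dict with "mtx" (3x3 intrinsics, pixels), "cam_to_world" (4x4, takes a point from camera to world coordinates). Camera axes: x right, y down, z forward; pixel columns grow to the right and rows downward; lengths in m; the calibration is good to about 2 mm. A picture is of the moment at which its call begins. calibration takes no time and is no camera call.
- manip.sign_off(): hands the job in; it is judged then, once.
The state is a dict: "clock": time; "qpos": joint angles; "qd": joint speeds; "effort": joint torques, N m; "position": TCP position; "ee_rot": TCP orientation; "contact_force": force on the tool from outside, world axes, zero at the start; "moment": the same for the moment, N m; "width": finger opening in m; "gripper_force": force on a finger pad.
Only numpy, scipy, OpenCV 4.12 (cv2) and the standard library are available. Lean on these libraries where they do the work, as an engineer would, in place of code of your own. Each camera call takes 0.05 s, during which the arm holds its last target. There are 200 camera calls.

## Working session

There is one attempt and no reset: what is moved stays moved. The work goes in short steps, Python scripts to look and compute and a tool call to move; the robot and the scene stay as the last step left them, time stands still between calls to the robot, and variables do not carry over. Pictures are saved under pics/ and viewed, at most 13 in all, crops included, and the job is handed in when it is done.

Besides the shell and the picture viewer there is one more tool, called as name(argument=value, ...) on one line, values as JSON. jog_arm: Moves the arm, as the interface text tells. Its arguments: {"type":"object","properties":{"deltas":{"type":"array"},"grip_force":{"type":"number"}},"required":["deltas"]}

```bash
mkdir -p pics
python3 - <<'E'
from rig import manip, imaging
import cv2
for n in("scene","top"):
    cv2.imwrite(f"pics/{n}0.png",imaging.get_image(n))
    c=imaging.calibration(n);print(n,c["mtx"].round(1).tolist(),c["cam_to_world"].round(4).tolist())
print(manip.get_state())
E
```

```text
scene [[464.7, 0.0, 317.6], [0.0, 464.7, 196.6], [0.0, 0.0, 1.0]] [[0.7467, 0.5023, -0.4361, 1.2089], [0.6651, -0.5646, 0.4887, -0.7642], [-0.0007, -0.655, -0.7557, 1.2454], [0.0, 0.0, 0.0, 1.0]]
top [[453.6, 0.0, 321.6], [0.0, 453.6, 198.8], [0.0, 0.0, 1.0]] [[0.0031, -0.9832, 0.1823, 0.2655], [-0.9999, -0.0008, 0.0126, -0.0251], [-0.0122, -0.1823, -0.9832, 1.5403], [0.0, 0.0, 0.0, 1.0]]
{'clock': 0.1, 'qpos': array([ 1.02898788e+00,  2.76520219e-01,  1.50598848e+00,  1.85919675e-05,
        1.36068908e+00, -1.21009184e-01]), 'qd': array([-0.00046405, -0.00215709, -0.00412043, -0.00030928, -0.00041074,
       -0.00166376]), 'effort': array([ 1.09948392e-03, -4.17697513e+01, -2.46407586e+01, -8.55138774e-05,
        5.82802677e-03,  3.30504417e-05]), 'position': array([0.23465714, 0.52445721, 0.24153996]), 'ee_rot': array([-2.69729718e-04,  2.08852572e-01,  9.77946808e-01, -7.55933829e-04]), 'contact_force': array([ 0.4029051 , -0.04708951,  0.14801808]), 'moment': array([ 0.06259521, -0.01233478,  0.01408534]), 'gripper_force': 0.0, 'width': 0.08556088237846325}
```

View pics/top0.png

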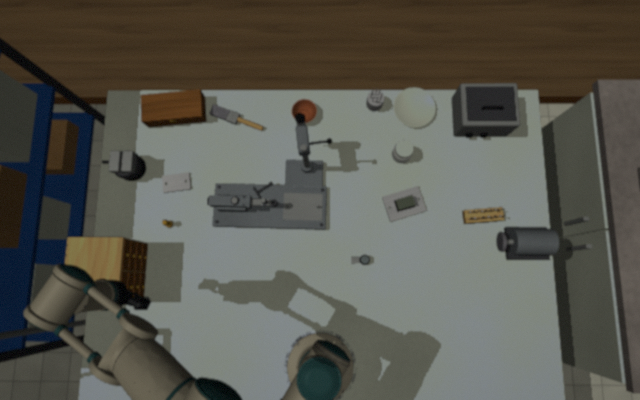

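View pics/scene0.png

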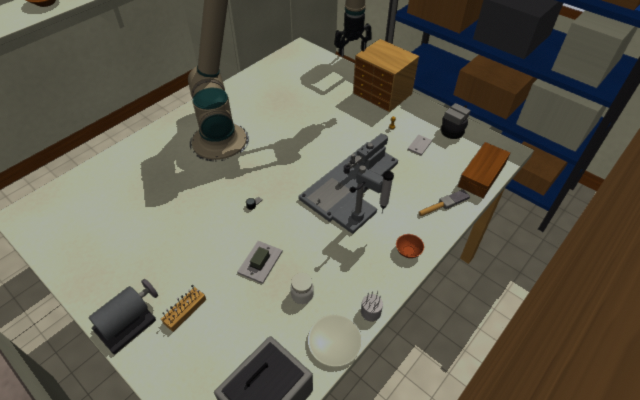

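```bash
cat > h.py <<'E'
import numpy as np,cv2
from rig import manip,imaging
def ray(n,uv):
    c=imaging.calibration(n);T=c["cam_to_world"];d=T[:3,:3]@np.linalg.solve(c["mtx"],[uv[0],uv[1],1.]);return T[:3,3],d/np.linalg.norm(d)
def onz(n,uv,z):
    o,d=ray(n,uv);return (o+d*(z-o[2])/d[2])
def proj(n,P):
    c=imaging.calibration(n);T=c["cam_to_world"];p=c["mtx"]@(T[:3,:3].T@(np.asarray(P)-T[:3,3]));return p[:2]/p[2]
E
python3 - <<'E'
import cv2,numpy as np
t=cv2.imread("pics/top0.png");s=cv2.imread("pics/scene0.png")
a=cv2.resize(t[140:240,200:330],None,fx=6,fy=6,interpolation=cv2.INTER_CUBIC)[:600]
cv2.imwrite("pics/tc.png",cv2.convertScaleAbs(a,alpha=1.6))
a=cv2.resize(s[130:235,290:405],None,fx=5.7,fy=5.7,interpolation=cv2.INTER_CUBIC)[:600]
cv2.imwrite("pics/sc.png",cv2.convertScaleAbs(a,alpha=1.6))
a=cv2.resize(t[180:230,375:435],None,fx=6,fy=6,interpolation=cv2.INTER_CUBIC)
b=cv2.resize(s[235:285,230:290],None,fx=6,fy=6,interpolation=cv2.INTER_CUBIC)
cv2.imwrite("pics/pl.png",np.hstack([a,b]))
E
```

```text
(no output)
```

View pics/tc.png

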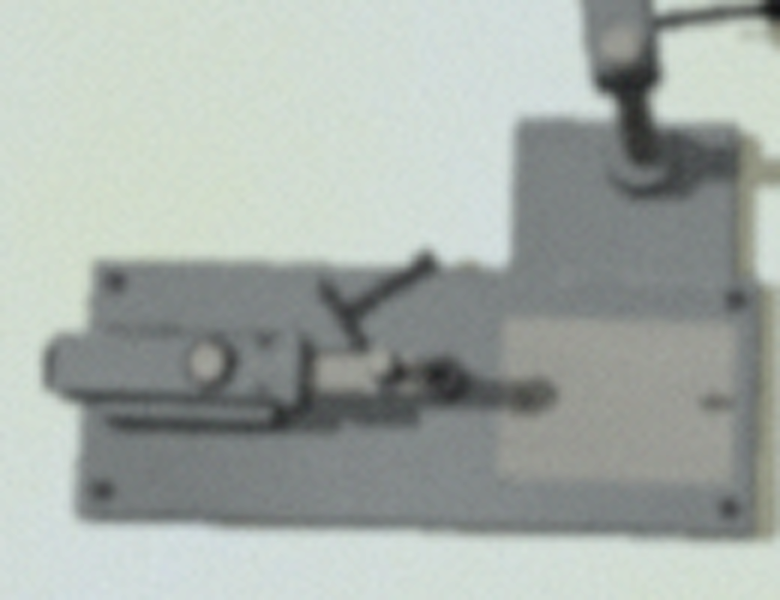

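View pics/sc.png

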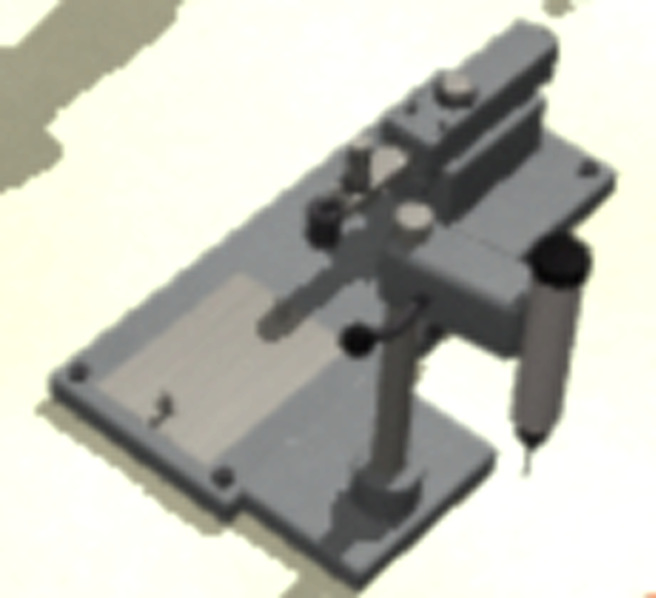

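View pics/pl.png

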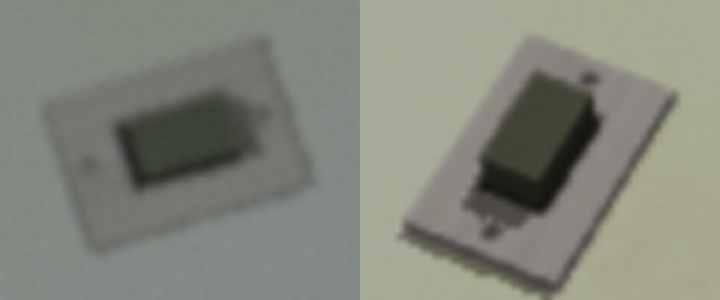

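```bash
cat > m.py <<'E'
from h import *
F=8
def up(n,img,u0,v0,u1,v1):
    return cv2.resize(img[v0:v1,u0:u1],None,fx=F,fy=F,interpolation=cv2.INTER_CUBIC).astype(int)
def px(p,u0,v0): return (np.asarray(p,float)+.5)/F-.5+[u0,v0]
def big(m):
    m=cv2.morphologyEx(m.astype(np.uint8),cv2.MORPH_OPEN,np.ones((9,9)))
    c,_=cv2.findContours(m,cv2.RETR_EXTERNAL,cv2.CHAIN_APPROX_NONE);return max(c,key=cv2.contourArea)
def rect(n,c,u0,v0,z,hull=True):
    h=cv2.convexHull(c) if hull else c
    P=np.array([onz(n,px(p,u0,v0),z)[:2] for p in h[:,0]])*1000
    P0=P.mean(0);M=cv2.moments((P-P0).astype(np.float32)[:,None])
    r=cv2.minAreaRect((P-P0).astype(np.float32))
    ang=.5*np.degrees(np.arctan2(2*M['mu11'],M['mu20']-M['mu02']))
    B=cv2.boxPoints(r);e=[B[1]-B[0],B[2]-B[1]];e=max(e,key=np.linalg.norm)
    print(n,'centroid',(P0+[M['m10']/M['m00'],M['m01']/M['m00']]).round(1),'long-axis ang mom',round(ang,2),'rect c',(P0+r[0]).round(1),np.round(r[1],1),'ang',round(np.degrees(np.arctan2(e[1],e[0])),2),'area',M['m00'])
E
python3 - <<'E'
from m import *
I={n:cv2.imread(f"pics/{n}0.png") for n in("top","scene")}
for n,b in(("top",(370,175,440,232)),("scene",(225,230,295,290))):
    a=up(n,I[n],*b);B,G,R=a[...,0],a[...,1],a[...,2]
    print("plate z10");m=(G-(R+B)/2)<2.5; rect(n,big(m),*b[:2],.010)
    print("stone z38");m=(R-B>8)&(G<95)if n=="top" else (R+G+B<290)&(R+G+B>120)&(G>B+5); rect(n,big(m),*b[:2],.038)
    cy,cx=a.shape[:2]; print(a[cy//2,cx//2],a[30,30],a[cy//4,cx//2])
for n,b in(("top",(278,188,326,225)),("scene",(300,172,360,215))):
    a=up(n,I[n],*b);B,R=a[...,0],a[...,2]
    print("seat z22");m=(R-B>=2)&(R+B>180); c=big(m);rect(n,c,*b[:2],.022)
    cv2.imwrite(f"pics/m_{n}.png",cv2.drawContours(a.astype(np.uint8).copy(),[c],-1,(0,0,255),1))
# named points from crops
t=lambda x,y:((x+.5)/6-.5+200,(y+.5)/6-.5+140)
s=lambda x,y:((x+.5)/5.7-.5+290,(y+.5)/5.7-.5+130)
for nm,z,T,S in(("boltNear+y",.022,(101,489),None),("boltFar+y",.022,(115,281),(588,168)),("boltNear-y",.022,(729,509),(78,372)),("boltFar-y",.022,(736,299),(222,476)),("button",.112,(208,362),(458,87)),("post top",.128,None,(360,150))):
    print(nm,T and (onz("top",t(*T),z)*1000).round(1),S and (onz("scene",s(*S),z)*1000).round(1))
E
```

```text
plate z10
top centroid [ 533.3 -286.6] long-axis ang mom -73.04 rect c [ 533.  -286.6] [ 86.9 128.9] ang -72.05 area 10909.107316100086
stone z38Traceback (most recent call last):
  File "<stdin>", line 6, in <module>
  File "m.py", line 8, in big
    c,_=cv2.findContours(m,cv2.RETR_EXTERNAL,cv2.CHAIN_APPROX_NONE);return max(c,key=cv2.contourArea)
                                                                           ~~~^^^^^^^^^^^^^^^^^^^^^^^
ValueError: max() iterable argument is empty
```

Run:
```python
from m import *
I={n:cv2.imread(f"pics/{n}0.png") for n in("top","scene")}
for n,b in(("top",(370,175,440,232)),("scene",(225,230,295,290))):
    a=up(n,I[n],*b);B,G,R=a[...,0],a[...,1],a[...,2]
    for th in(1,2.5,4):
        print("plate z10",th);m=((G-(R+B)/2)<th)&(G>80); rect(n,big(m),*b[:2],.010)
    print("stone z38")
    for q in(4,7,10):
        m=(G-B>q)&(G<105)&(G>45)
        try: rect(n,big(m),*b[:2],.038)
        except Exception as e: print(e)
for n,b in(("top",(278,188,326,225)),("scene",(300,172,360,215))):
    a=up(n,I[n],*b);B,R=a[...,0],a[...,2]
    for q in (-3,0,3):
        print("seat z22",q);m=(R-B>=q)&(R+B>180); c=big(m);rect(n,c,*b[:2],.022)
t=lambda x,y:((x+.5)/6-.5+200,(y+.5)/6-.5+140)
s=lambda x,y:((x+.5)/5.7-.5+290,(y+.5)/5.7-.5+130)
for nm,z,T,S in(("boltNear+y",.022,(101,489),None),("boltFar+y",.022,(115,281),(588,168)),("boltNear-y",.022,(729,509),(78,372)),("boltFar-y",.022,(736,299),(222,476)),("button",.112,(208,362),(458,87)),("post top",.128,None,(360,150))):
    print(nm,T and (onz("top",t(*T),z)*1000).round(1),S and (onz("scene",s(*S),z)*1000).round(1))
```

```text
plate z10 1
top centroid [ 526.2 -337.6] long-axis ang mom -11.19 rect c [ 526.1 -337.7] [4.7 6.2] ang -2.04 area 27.24569817477822
plate z10 2.5
top centroid [ 533.3 -286.6] long-axis ang mom -73.04 rect c [ 533.  -286.6] [ 86.9 128.9] ang -72.05 area 10909.107316100086
plate z10 4
top centroid [ 532.7 -287.3] long-axis ang mom -72.74 rect c [ 532.7 -287.4] [ 92.5 134.6] ang -73.12 area 12148.267270029604
stone z38
top centroid [ 533.2 -286.7] long-axis ang mom -73.18 rect c [ 532.9 -286.6] [40.3 64.8] ang -72.59 area 2454.2173273275616
top centroid [ 532.9 -286.4] long-axis ang mom -72.22 rect c [ 532.4 -286.1] [35.7 61.4] ang -72.23 area 2015.6437331502136
top centroid [ 534.7 -284.7] long-axis ang mom -67.25 rect c [ 532.9 -285.2] [28.9 52.9] ang -74.97 area 1070.8647977286466
plate z10 1
scene centroid [ 538.5 -285.8] long-axis ang mom -73.03 rect c [ 538.4 -285.6] [ 89.4 129.7] ang -72.72 area 11438.419462022004
plate z10 2.5
scene centroid [ 538.2 -285.3] long-axis ang mom -72.76 rect c [ 538.2 -285.2] [ 90.7 131.4] ang -72.91 area 11762.466603633027
plate z10 4
scene centroid
[... 870 characters left out ...]
ea 10233.712705229707
seat z22 -3
scene centroid [522.7  63.6] long-axis ang mom -88.39 rect c [522.7  64.4] [139.4  98.8] ang 88.23 area 13261.728351735273
seat z22 0
scene centroid [522.8  63.3] long-axis ang mom -88.75 rect c [522.9  63.9] [138.3  98.3] ang 88.23 area 13202.13352505372
seat z22 3
scene centroid [522.8  63. ] long-axis ang mom -89.77 rect c [523.   63.4] [135.1  95.5] ang 88.54 area 12689.157588217218
boltNear+y [470.1 349.9  22. ] None
boltFar+y [590.  347.3  22. ] [589.3 353.   22. ]
boltNear-y [459.3  -4.3  22. ] [ 4.6e+02 -2.0e-01  2.2e+01]
boltFar-y [579.7  -7.9  22. ] [579.5  -3.5  22. ]
button [526.5 273.4 112. ] [531.7 275.7 112. ]
post top None [531.  177.4 128. ]
```

jog_arm(deltas=[0,0,-48.7,301,-810,-60,1,0,0,-48.7,301,-810,-60,1,0,0,-48.7,301,-810,-60,1,0,0,-48.7,301,-810,-60,1,0,0,-48.7,301,-810,-60,1,0,0,-48.7,301,-810,-60,1,0,0,-48.7,301,-810,-60,1,0,0,-48.7,301,-810,-60,1,0,0,-48.7,301,-810,-60,1,0,0,-48.7,301,-810,-60,1,0,0,-48.7,301,-810,-60,1,0,0,-48.7,301,-810,-60,1,0,0,-48.7,301,-810,-60,1,0,0,-48.7,301,-810,-60,1,0,0,-48.7,301,-810,-60,1,0,0,-48.7,301,-810,-60,1,0,0,-48.7,301,-810,-60,1,0,0,-48.7,301,-810,-60,1,0,0,-48.7,301,-810,-60,1,0,0,-48.7,301,-810,-60,1], grip_force=40)

```text
clock: 2.1
position: [0.535, -0.2839, 0.1817]
ee_rot: [-0.001, 0.594, 0.805, 0.0]
contact_force: [-0.0, 0.7, 0.1]
width: 0.0856
gripper_force: 0.0
```

jog_arm(deltas=[0,0,0,0,-1,-50,1,0,0,0,0,-1,-100,1,0,0,0,0,-1,-140,1,0,0,0,0,-1,-156,1,0,0,0,0,-1,-156,1,0,0,0,0,-1,-156,1,0,0,0,0,-1,-156,0.2,0,0,0,0,-1,-156,0.2,0,0,0,0,-1,-156,0.2,0,0,0,0,-1,-156,0.2,0,0,0,0,-1,-156,0.2,0,0,0,0,-1,-156,0.2,0,0,0,0,-1,-156,0.2,0,0,0,0,-1,-156,0.2], grip_force=50)

```text
clock: 3.5
position: [0.536, -0.2866, 0.0277]
ee_rot: [0.001, 0.593, 0.805, -0.0]
contact_force: [-1.5, -0.2, 5.4]
width: 0.0349
gripper_force: 53.8
```

jog_arm(deltas=[0,0,0,0,0,20,0.2,0,0,0,0,0,50,0.2,0,0,0,0,0,80,0.2,0,0,-4,-2,30,90,0.2,0,0,-10,-6,70,90,0.2,0,0,-14,-8,110,90,0.2,0,0,-19,-10,150,90,0.2,0,0,-19,-12,190,90,0.2,0,0,-19,-13,230,90,0.2,0,0,-19,-13,270,90,0.2,0,0,-19,-13,305,90,0.2,0,0,-19,-13,330,90,0.2,0,0,-19,-13,343,90,0.2,0,0,-19,-13,347,90,0.2,0,0,-19,-13,347,60,0.2,0,0,-19,-13,347,50,0.2,0,0,-19,-13,347,50,0.2,0,0,-19,-13,347,50,0.2,0,0,-19,-13,347,50,0.2])

```text
clock: 5.4
position: [0.5239, 0.0603, 0.0772]
ee_rot: [0.001, 0.718, 0.696, 0.001]
contact_force: [0.0, 0.4, -5.2]
width: 0.0349
gripper_force: 52.3
```

Run:
```python
from m import *
o=[]
for n,b in(("top",(270,165,350,245)),("scene",(290,140,370,220))):
    i=imaging.get_image(n);cv2.imwrite(f"pics/{n}1.png",i)
    o.append(cv2.resize(i[b[1]:b[3],b[0]:b[2]],None,fx=5,fy=5,interpolation=cv2.INTER_CUBIC))
cv2.imwrite("pics/h1.png",cv2.convertScaleAbs(np.hstack(o),alpha=1.5))
s=manip.get_state();print({k:s[k] for k in("position","ee_rot","contact_force","moment","width","gripper_force")})
```

```text
{'position': array([0.52369553, 0.06053116, 0.07724409]), 'ee_rot': array([7.40124836e-04, 7.18341773e-01, 6.95689658e-01, 6.70169440e-04]), 'contact_force': array([-0.36725688,  0.51982153, -5.10276473]), 'moment': array([-0.01867905,  0.06692554,  0.00709454]), 'width': 0.0347313109376687, 'gripper_force': 52.33936071395874}
```

View pics/h1.png

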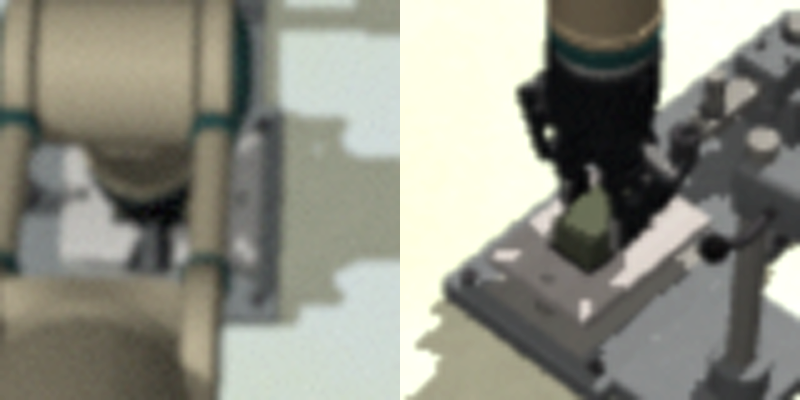

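Run:
```python
from m import *
t=cv2.imread("pics/top1.png")[185:225,275:325];s=cv2.imread("pics/scene1.png")[170:215,305:358]
a=cv2.resize(t,(400,320),interpolation=cv2.INTER_CUBIC);b=cv2.resize(s,None,fx=7.5,fy=7.5,interpolation=cv2.INTER_CUBIC)
a=cv2.copyMakeBorder(a,0,b.shape[0]-320,0,0,cv2.BORDER_CONSTANT)
cv2.imwrite("pics/h2.png",cv2.convertScaleAbs(np.hstack([a,b]),alpha=1.7));print(b.shape)
print((proj("scene",[.5212,.0114,.0595])-[305,170])*7.5+[400,0],(proj("top",[.5233,.1114,.0595])-[275,185])*8)
```

```text
(338, 398, 3)
[501.88475146 185.10891037] [ 88.92371459 150.13262802]
```

View pics/h2.png

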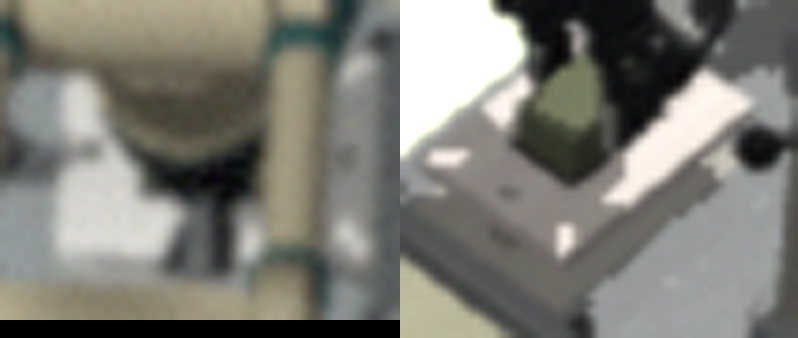

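Run:
```python
from m import *
ey=np.array([.031,.9995]);ex=np.array([.9995,-.031])
f=lambda n,x,y,F,o:onz(n,((x+.5)/F-.5+o[0],(y+.5)/F-.5+o[1]),.0595)[:2]*1000
st=np.array([521.7,59.4]);ss=np.array([522.8,63.4])
S=(305,170);T=(275,185)
print("scene hole err",f("scene",510-400,192,7.5,S)-(ss-52*ey))
print("scene far/-y corner",f("scene",560-400,262,7.5,S)-(ss-65*ey+45*ex))
print("scene far/+y corner",f("scene",753-400,103,7.5,S)-(ss+65*ey+45*ex))
print("scene near/-y corner",f("scene",403-400,168,7.5,S)-(ss-65*ey-45*ex))
print("top near/+y corner",f("top",57,256,8,T)-(st+65*ey-45*ex))
print("top hole",f("top",90,152,8,T)-(st+52*ey))
print("top mean of scene/top z sensitivity",[(onz(n,(300,200),.05)-onz(n,(300,200),.06))[:2]*1000 for n in("top","scene")])
```

```text
scene hole err [ 3.10343055 -0.19825138]
scene far/-y corner [ 2.45402487 -1.90225321]
scene far/+y corner [ 2.1516992  -0.36911903]
scene near/-y corner [  2.57143635 -10.08210671]
top near/+y corner [ 1.6919603  -0.47896111]
top hole [0.67411153 1.04389454]
top mean of scene/top z sensitivity [array([1.82674678, 0.61178834]), array([-6.05899115,  6.04053416])]
```

jog_arm(deltas=[0,0,0,-2,0.3,0,0.2,0,0,0,-2,0.3,-4,0.2,0,0,0,-2,0.3,-8,0.2,0,0,0,-2,0.3,-10,0.2,0,0,0,-2,0.3,-12,0.2,0,0,0,-2,0.3,-13,0.2,0,0,0,-2,0.3,-13,0.2,0,0,0,-2,0.3,-13,0.2])

```text
clock: 6.3
position: [0.521, 0.0611, 0.0633]
ee_rot: [0.0, 0.718, 0.696, 0.0]
contact_force: [0.4, -0.7, -4.9]
width: 0.0349
gripper_force: 52.5
```

jog_arm(deltas=[0,0,0,0,0,-1,0.2,0,0,0,0,0,-2,0.2,0,0,0,0,0,-3,0.2,0,0,0,0,0,-4,0.2,0,0,0,0,0,-4,0.2])

```text
clock: 6.8
position: [0.5212, 0.061, 0.0593]
ee_rot: [0.0, 0.718, 0.696, 0.0]
contact_force: [-0.2, -1.5, -4.3]
width: 0.0348
gripper_force: 52.6
```

jog_arm(deltas=[0,0,0,0,0,-1.5,0.2,0,0,0,0,0,-3,0.2,0,0,0,0,0,-4.5,0.2,0,0,0,0,0,-6,0.2,0,0,0,0,0,-7.5,0.2,0,0,0,0,0,-8.5,0.2,0,0,0,0,0,-8.5,0.2])

```text
clock: 7.5
position: [0.5212, 0.061, 0.0508]
ee_rot: [0.0, 0.718, 0.696, 0.0]
contact_force: [2.1, -3.5, -4.4]
width: 0.0349
gripper_force: 52.7
```

jog_arm(deltas=[0,0,0,0,-0.3,-0.7,0.2,0,0,0,0,-0.3,-1.4,0.2,0,0,0,0,-0.3,-1.4,0.2])

```text
clock: 7.8
position: [0.5212, 0.0608, 0.0497]
ee_rot: [0.0, 0.718, 0.696, 0.0]
contact_force: [1.7, -2.2, -2.6]
width: 0.0349
gripper_force: 52.9
```

jog_arm(deltas=[0,0,0,0,-0.2,-0.5,0.2,0,0,0,0,-0.2,-1,0.2,0,0,0,0,-0.2,-1,0.2])

```text
clock: 8.1
position: [0.5212, 0.0608, 0.0496]
ee_rot: [0.0, 0.718, 0.696, 0.0]
contact_force: [0.2, -2.9, 6.9]
width: 0.0348
gripper_force: 54.0
```

jog_arm(deltas=[0,0,0,0,0,0.5,0.5,0,0,0,0,0,0.5,0.7,0,0,0,0,0,0.5,0.9,0,0,0,0,0,0.5,0.9,0,0,0,0,0,0.5,0.9,0,0,0,0,0,0.5,0.9,0,0,0,0,0,20,0.9,0,0,0,0,0,60,0.9,0,0,0,0,0,110,0.9,0,0,0,0,0,150,0.9,0,0,0,-60,0,170,0.9,0,0,0,-110,0,170,0,0,0,0,-160,0,170,0,0,0,0,-160,0,170,0,0,0,0,-160,0,170,0])

```text
clock: 9.6
position: [0.359, 0.0608, 0.2186]
ee_rot: [0.0, 0.718, 0.696, 0.0]
contact_force: [1.1, -0.1, -0.4]
width: 0.0186
gripper_force: 0.0
```

Run:
```python
from m import *
o=[]
for n,b in(("top",(200,160,330,240)),("scene",(295,125,405,225))):
    i=imaging.get_image(n);cv2.imwrite(f"pics/{n}2.png",i)
    o.append(cv2.resize(i[b[1]:b[3],b[0]:b[2]],(400,(b[3]-b[1])*400//(b[2]-b[0])),interpolation=cv2.INTER_CUBIC))
o[0]=cv2.copyMakeBorder(o[0],0,o[1].shape[0]-o[0].shape[0],0,0,0)
cv2.imwrite("pics/h3.png",cv2.convertScaleAbs(np.hstack(o),alpha=1.5))
s=manip.get_state();print({k:s[k] for k in("clock","position","contact_force","width")})
```

```text
{'clock': 9.7, 'position': array([0.36253614, 0.06061231, 0.218942  ]), 'contact_force': array([0.18607496, 0.34132497, 0.56936874]), 'width': 0.0035643532243496514}
```

View pics/h3.png

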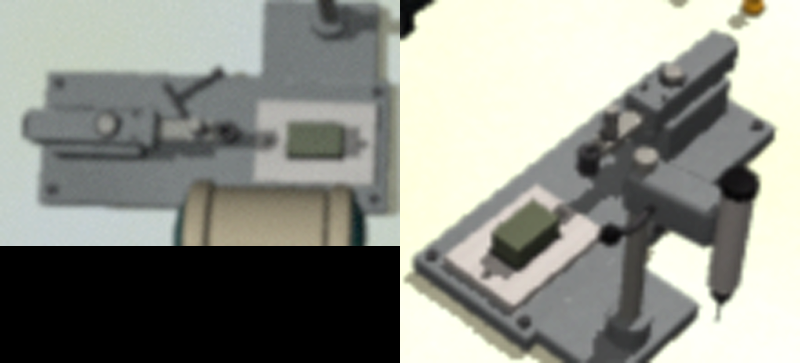

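jog_arm(deltas=[0,0,0,30,40,0,0,0,0,0,60,78,0,0,0,0,0,90,116,0,0,0,0,0,120,154,0,0,0,0,0,150,192,0,0,0,0,0,167,215,-20,0,0,0,0,167,215,-60,0,0,0,0,167,215,-80,0,0,0,0,167,215,-88,0,0,0,0,167,215,-88,0,0,0,0,167,215,-88,0,0,0,0,167,215,-88,0])

```text
clock: 10.9
position: [0.5293, 0.276, 0.132]
ee_rot: [0.001, 0.718, 0.696, 0.002]
contact_force: [-0.5, -0.2, 0.3]
width: -0.0001
gripper_force: 0.0
```

Run:
```python
from m import *
i=imaging.get_image("scene");cv2.imwrite("pics/s3.png",cv2.convertScaleAbs(cv2.resize(i[100:200,320:440],(720,600),interpolation=cv2.INTER_CUBIC),alpha=1.5))
s=manip.get_state();print({k:s[k] for k in("clock","position","contact_force","width")})
```

```text
{'clock': 10.95, 'position': array([0.52907708, 0.27592785, 0.131978  ]), 'contact_force': array([ 0.19801747, -0.11275891,  0.48037685]), 'width': -0.00016020187388340057}
```

View pics/s3.png

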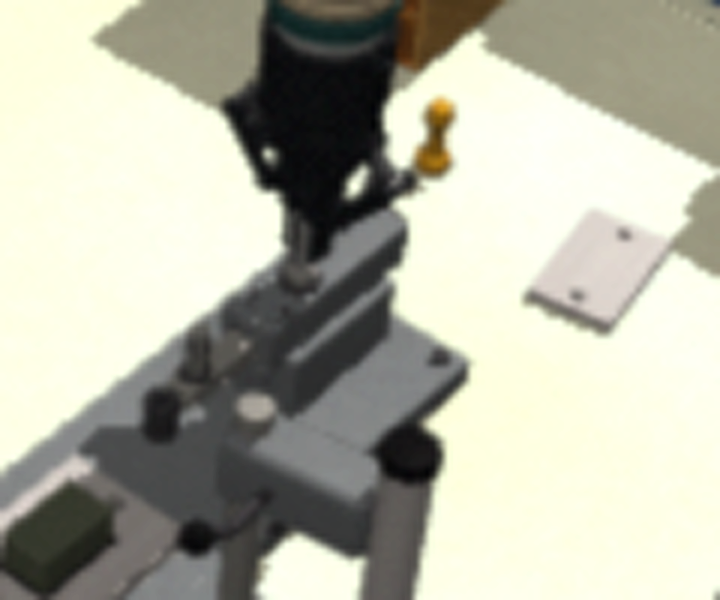

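jog_arm(deltas=[0,0,0,-1,-2,-4,0,0,0,0,-1,-2,-8,0,0,0,0,-1,-2,-10,0,0,0,0,-1,-2,-11,0,0,0,0,-1,-2,-12,0,0,0,0,-1,-2,-12,0])

```text
clock: 11.55
position: [0.527, 0.2735, 0.1184]
ee_rot: [0.0, 0.718, 0.696, -0.0]
contact_force: [-0.0, -1.5, 1.5]
width: -0.0
gripper_force: 0.8
```

jog_arm(deltas=[0,0,0,0,0,-1,0,0,0,0,0,0,-2,0,0,0,0,0,0,-2,0])

```text
clock: 11.85
position: [0.527, 0.2735, 0.117]
ee_rot: [0.0, 0.718, 0.696, 0.0]
contact_force: [0.4, -3.0, 5.4]
width: 0.0004
gripper_force: 2.7
```

jog_arm(deltas=[0,0,0,0,0,-1,0,0,0,0,0,0,-1.5,0,0,0,0,0,0,-1.5,0])

```text
clock: 12.15
position: [0.5271, 0.2735, 0.117]
ee_rot: [0.001, 0.718, 0.696, 0.0]
contact_force: [-2.3, -2.7, 11.9]
width: -0.0
gripper_force: 6.3
```

jog_arm(deltas=[0,0,0,0,0,20,0,0,0,0,0,0,60,0,0,0,8,0,-10,65,0.5,0,0,16,-1,-20,65,0.5,0,0,24,-1,-30,65,0.5,0,0,32,-1,-40,65,0.5,0,0,40,-1,-50,65,0.5,0,0,48,-2,-60,65,0.5,0,0,56,-2,-70,65,0.5,0,0,64,-2,-80,65,0.5,0,0,72,-2,-90,65,0.5,0,0,80,-2,-92,65,0.5,0,0,88,-2,-92,65,0.5,0,0,90,-2,-92,60,0.5,0,0,90,-2,-92,45,0.5,0,0,90,-2,-92,35,0.5,0,0,90,-2,-92,35,0.5])

```text
clock: 13.85
position: [0.5235, 0.1816, 0.148]
ee_rot: [-0.002, 0.016, 1.0, -0.0]
contact_force: [-0.8, 0.4, 0.1]
width: 0.0427
gripper_force: 0.0
```

Run:
```python
from m import *
o=[]
for n,b in(("top",(200,165,320,245)),("scene",(320,120,400,200))):
    i=imaging.get_image(n)
    o.append(cv2.resize(i[b[1]:b[3],b[0]:b[2]],(400,(b[3]-b[1])*400//(b[2]-b[0])),interpolation=cv2.INTER_CUBIC))
o[0]=cv2.copyMakeBorder(o[0],0,o[1].shape[0]-o[0].shape[0],0,0,0)
cv2.imwrite("pics/h4.png",cv2.convertScaleAbs(np.hstack(o),alpha=1.7))
s=manip.get_state();print({k:s[k] for k in("clock","position","ee_rot","contact_force","width")})
```

```text
{'clock': 13.95, 'position': array([0.52475167, 0.18178481, 0.14964871]), 'ee_rot': array([-3.93982012e-04,  1.58113684e-02,  9.99874912e-01,  7.22707813e-05]), 'contact_force': array([ 0.43943986,  0.20501079, -0.26270098]), 'width': 0.042815922587910005}
```

View pics/h4.png

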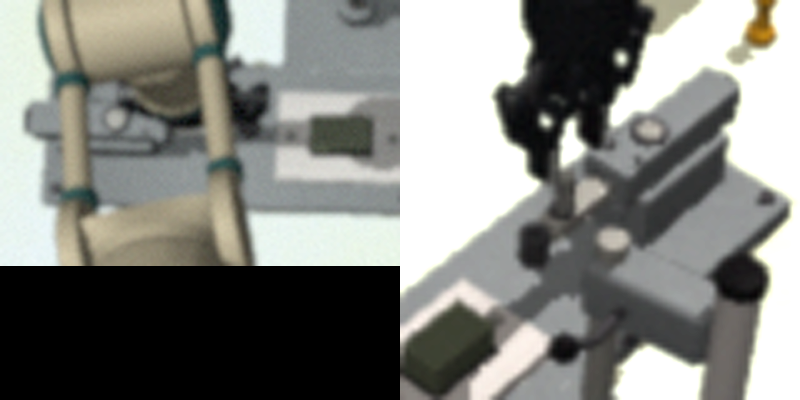

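jog_arm(deltas=[0,0,0,0,0,-10,0.5,0,0,0,0,0,-20,0.5,0,0,0,0,0,-30,0.5,0,0,0,0,0,-36,0.5,0,0,0,0,0,-38,0.5,0,0,0,0,0,-38,0.5])

```text
clock: 14.55
position: [0.5247, 0.1816, 0.1114]
ee_rot: [-0.0, 0.016, 1.0, -0.0]
contact_force: [-1.6, 0.5, 0.3]
width: 0.0426
gripper_force: 0.0
```

jog_arm(deltas=[0,0,0,0,0,0,0,0,0,0,0,0,0,0,0,0,0,0,0,0,0,0,0,0,0,0,0,0,0,0,0,0,0,0,0,0,0,0,0,0,0,0,0,0,0,0,0,0,0], grip_force=50)

```text
clock: 15.25
position: [0.5252, 0.1814, 0.1124]
ee_rot: [0.0, 0.016, 1.0, -0.0]
contact_force: [-0.4, -2.3, 5.4]
width: 0.0125
gripper_force: 48.8
```

jog_arm(deltas=[0,0,0,0,-2,1,0,0,0,0,-0.3,-8,1,0,0,0,0,-0.6,-18,1,0,0,0,0,-0.9,-28,1,0,0,0,0,-1.2,-38,1,0,0,0,0,-1.5,-48,1,0,0,0,0,-1.8,-57,1,0,0,0,0,-2,-64,1,0,0,0,0,-2.1,-68,1,0,0,0,0,-2.2,-70,1,0,0,0,0,-2.2,-70,1,0,0,0,0,-2.2,-70,1,0,0,0,0,-2.2,-70,1,0])

```text
clock: 16.55
position: [0.5234, 0.1128, 0.1126]
ee_rot: [0.001, 0.016, 1.0, 0.002]
contact_force: [2.4, 6.0, -4.0]
width: 0.0126
gripper_force: 49.0
```

Run:
```python
from m import *
o=[]
for n,b in(("top",(235,165,315,235)),("scene",(310,130,390,210))):
    i=imaging.get_image(n);cv2.imwrite(f"pics/{n}5.png",i)
    o.append(cv2.resize(i[b[1]:b[3],b[0]:b[2]],(400,(b[3]-b[1])*400//(b[2]-b[0])),interpolation=cv2.INTER_CUBIC))
o[0]=cv2.copyMakeBorder(o[0],0,o[1].shape[0]-o[0].shape[0],0,0,0)
cv2.imwrite("pics/h5.png",cv2.convertScaleAbs(np.hstack(o),alpha=1.7))
s=manip.get_state();print({k:s[k] for k in("clock","position","ee_rot","contact_force","width","gripper_force")})
```

```text
{'clock': 16.65, 'position': array([0.5234562 , 0.11287089, 0.11256922]), 'ee_rot': array([7.18094380e-04, 1.63567857e-02, 9.99864715e-01, 1.57879483e-03]), 'contact_force': array([ 3.18464803,  5.9522977 , -4.00137999]), 'width': 0.012202030495803682, 'gripper_force': 49.028592109680176}
```

View pics/h5.png

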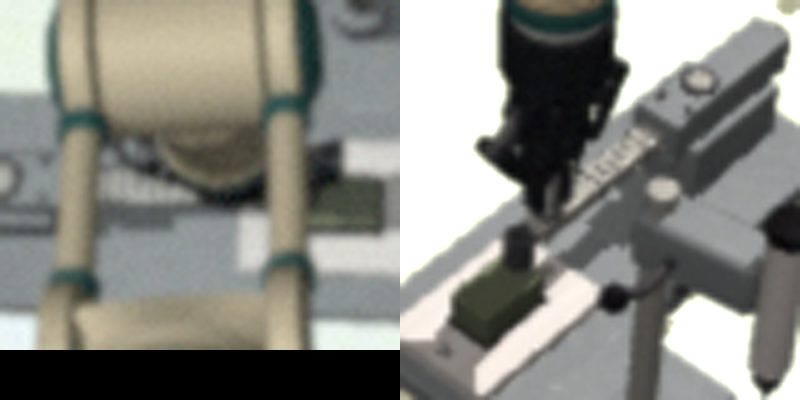

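jog_arm(deltas=[0,0,0,0.3,-0.8,-0.4,0,0,0,0,0.4,-1.5,-0.5,0,0,0,0,0.4,-1.5,-0.5,0,0,0,0,0.4,-1.5,-0.5,0,0,0,0,0.4,-1.5,-0.5,0])

```text
clock: 17.15
position: [0.5234, 0.1116, 0.1125]
ee_rot: [0.0, 0.016, 1.0, 0.002]
contact_force: [1.2, 5.3, 1.2]
width: 0.0127
gripper_force: 49.5
```

Run:
```python
from m import *
a=cv2.imread("pics/scene5.png")
s=manip.get_state();print({k:s[k] for k in("clock","position","contact_force","width","gripper_force","qd")})
# scale along arm's top, z=92, stand x=0, from mouth (y=95) towards post; shot was at ~1.5 mm less than now
S=np.array([522.8,63.4]);ey=np.array([.031,.9995])
g=cv2.cvtColor(a,cv2.COLOR_BGR2GRAY).astype(np.float32)
for off in(-3,3):
  y=np.arange(40,112,1.);P=np.array([proj("scene",np.r_[(S+(v+70)*ey+[off,0])/1000,.092]) for v in y],np.float32)
  print(off,cv2.remap(g,P[:,:1],P[:,1:],cv2.INTER_CUBIC).ravel().astype(int).tolist())
```

```text
{'clock': 17.15, 'position': array([0.52341476, 0.11155208, 0.11250493]), 'contact_force': array([1.24579797, 5.26068073, 1.18500111]), 'width': 0.012673522481950531, 'gripper_force': 49.54020380973816, 'qd': array([ 0.00064153,  0.00013564,  0.00040751, -0.00074074, -0.00099103,
        0.00076136])}
-3 [96, 102, 105, 105, 103, 100, 97, 96, 96, 98, 101, 103, 103, 102, 98, 94, 90, 87, 87, 90, 93, 95, 97, 97, 95, 92, 90, 90, 92, 95, 100, 103, 106, 106, 104, 101, 99, 98, 98, 101, 104, 105, 106, 104, 101, 95, 90, 84, 80, 76, 72, 67, 62, 58, 54, 50, 47, 44, 43, 42, 42, 43, 46, 48, 51, 56, 61, 68, 74, 81, 86, 89]
3 [93, 96, 98, 96, 93, 89, 88, 89, 91, 95, 99, 102, 104, 103, 100, 98, 97, 98, 99, 102, 105, 108, 110, 112, 112, 111, 110, 110, 111, 111, 111, 109, 105, 101, 97, 93, 90, 89, 89, 92, 95, 98, 99, 97, 94, 91, 87, 82, 77, 72, 67, 64, 61, 57, 53, 49, 46, 44, 42, 41, 42, 43, 44, 46, 48, 53, 58, 66, 73, 80, 83, 86]
```

```bash
python3 -c "
from rig import manip
print(manip.sign_off())"
```

```text
the job is handed in; nothing more can be done
None
```

The backplate is seated over both dowels and released, the lock is pressed to its end stop, and I handed the job in at about 17 s with the arm held at about 70 mm and the post gripped at about 50 N. The 70 mm comes from the measured tool travel (69.9 mm), and a rougher reading of the scale lines gave about 69 mm; the hand-in returned no verdict.

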